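# Close the parts well of the porch toolbox

## Task

Put the cover with the tongue on the parts well in the top of the toolbox: tilt it, hook its tongue under the lip at the well's latch end, then swing the other end down until the cover lies flat and fully home in the well, and let go. Leave the similar plain lid without a tongue and the glass dish where they are.

Things in the scene. Friction and masses are not known exactly. Their poses are not given: they have to be found in the camera images.
- cover: Loose grey plastic cover, 160 g, 140 (x) by 100 (y) mm, flat on the shelf: block x -34 to 70 mm, 20 mm thick; flat tongue x -70 to -34 mm, full width, z 0 to 5 mm. On the block a black grip fin, 14 mm thick in x, 70 mm long in y, centred at x = 18, y = 0, z 20 to 50 mm: pinch from above on its -x and +x faces. Origin: underside, middle of the 140 x 100 outline; z up.
- tongue (a point): Middle of the lower edge of the cover's tongue tip, at x = -70, y = 0, z = 0 mm in the cover's frame; axes as the cover's.
- well (a point): Middle of the seat (black floor) of the walled well in the fixed grey toolbox (310 x 200 x 110 mm high). z up, -x towards its latch end, which faces the robot. Well: x -77 to 77, y -57 to 57 mm; seat 90 mm above the shelf, toolbox top 20 mm above the seat. The seat has a pocket at x -7 to 65 mm. Carry handle 25 mm high on the top at x 139 to 157 mm. Home: cover on the seat, its x along this x.
- lip (a point): Middle of the free lower edge of the lip at the well's latch end, 49 mm to -x and 16 mm above the well point; axes as the well's. The lip, 4 mm thick, its top level with the toolbox top, covers the well from here 28 mm to the -x wall, full width. Only 126 mm of the well is open from above; the cover tipped about 15 degrees, tongue down, goes under with room to spare.
- plain_lid: Bystander: grey plastic lid of another box, 140 (x) by 100 (y) mm and 20 mm thick over its whole length, no tongue, same black fin in its middle (top at z 50 mm). Origin: middle of the underside. It and the cover lie left and right of the toolbox, either way round.
- dish: Bystander: small clear glass dish, 84 mm across, 30 mm high. Origin: middle of the underside.

How it is judged (in metres and radians):
On the way:
1. the tilted cover's tongue tip is hooked under the lip (at least 5 mm in, below the lip's underside) while the cover is still tipped by 5 degrees or more (x of tongue in the frame of well between -0.082 and -0.054 m and y of tongue in the frame of well between -0.015 and 0.015 m and z of tongue in the frame of well between -0.005 and 0.013 m and angle between cover's own z axis and vertical above 0.087 rad), for 0.1 s.
At the end, for the whole second after the job is handed in: The cover lies at rest and released in the well: underside within 4 mm of the seat, tipped by less than 3.4 degrees, within 11 mm of the well's middle each way and 11 degrees of its direction (what the well's walls allow), tongue at least 5 mm under the lip (z of cover in the frame of well between -0.004 and 0.004 m and x of cover in the frame of well between -0.011 and 0.011 m and y of cover in the frame of well between -0.011 and 0.011 m and x of tongue in the frame of well below -0.054 m and angle between cover's own z axis and vertical below 0.06 rad and angle between the x axis of cover and the x axis of well, either way round below 0.2 rad and linear speed of cover below 0.02 m/s); the robot touches nothing.
It fails at once if the plain lid is shifted by more than 30 mm (distance of plain_lid from where it was at the start of the episode above 0.03 m).
It fails at once if the glass dish is shifted by more than 30 mm (distance of dish from where it was at the start of the episode above 0.03 m).
It also fails if it takes over 48 s, if anything falls off the work surface, if the arm or the gripper's body presses on something with over 40 N, if the wrist force passes 120 N, or if a joint passes its speed limit or range.

## Robot

A 6-joint arm with a two-finger parallel gripper is mounted at the origin on the work surface. World frame = base frame: x ahead of the robot, y to its left, z up, the work surface at z = 0. Lengths are in mm, angles in degrees, forces in N, time in s.
With the tool pointing down it reaches from about 350 to 850 mm from the base axis. Payload 8.1 kg.
Tool frame: the origin (TCP) lies midway between the tips of the shut fingers; the grasp point (between the pads) lies hold_point_z behind it (hold_point_z is the distance from the TCP to the grasp point, in mm); z points along the fingers, x is the direction in which the jaws open and shut, and the axes are right-handed (so a half turn about z gives the same grasp; the last joint's range is limited). The gripper opens to 85 mm and grips with 20 to 120 N. Pads are 22 mm wide; open, the fingers measure 114 mm over their backs; the gripper's body (76 mm by 85 mm) begins 54 mm behind the grasp point. The pads swing forward as they close: fully open they stand 13 mm farther back than shut.
Start: joints at [61.513, 7.471, 85.268, -0, 87.261, -4.893], TCP at [240.135, 549.855, 231.292] pointing down, gripper open.
Joint ranges: [-169.43, 169.43], [-51.17, 129.36], [1.28, 143.12], [-76.62, 256.62], [0, 156.53], [-152.29, 152.29]. Speed limits (degrees/s): [136.94, 136.94, 159.86, 180, 180, 180].

## Interface

Orientations are given as [roll, pitch, yaw] about the fixed x, y, z axes, in that order (R = Rz(yaw) Ry(pitch) Rx(roll)).
In Python, from bench import * gives the robot as it stands.
- The arm moves only by the shell command python3 -m pendant 'ROWS' [OPENING] [FORCE]. ROWS is JSON, a list that holds one entry, the list of rows, each a list of 4 numbers: the shift along the tool's x, y, z normalised to -1 to 1, where 1 is 0.02 m, then the turn about the tool's z normalised to -1 to 1, where 1 is 0.08 rad. A call has exactly 10 rows; each row shifts and turns the pose as measured when the row begins, along the tool's axes as they then stand; what a row does not reach is not made up. A row lasts 1/12 s, in which the tool goes at most 41.7 mm and 7.16 degrees, less where a joint would pass 70% of its speed; a pose out of reach is approached as far as the arm can. A call with a number of a shift or a turn outside -1 to 1 is refused whole. A call with a gripper value outside its range is refused whole. OPENING is the gripper's target within -1 to 1 (fully open at 1, half-way at 0, shut at -1), set as the call begins (- or left out, the last holds). The fingers move at their own pace and stop on an object; FORCE is the grip in N (left out, the last holds). Time passes only in rows, so rows that do not move let the fingers close, or fill a call up. It gives the time, the measured TCP pose, the force and the opening at its end, in the units of the state.
- sense(): the state, without advancing time (a new reading comes with each control period).
- snapshot(name): name is "scene" or "top"; returns the picture (400x640x3 uint8, red, green, blue); there is no depth.
- calibration(name): a dict with "mtx" (3x3 intrinsics, pixels), "D" ([k1, k2, p1, p2, k3] as OpenCV has them; the pictures are not rectified), "world_to_cam" (4x4, takes a point from world to camera coordinates). Camera axes: x right, y down, z forward; pixel columns grow to the right and rows downward; lengths in mm; the calibration is good to about 2 mm. A picture is of the moment at which its call begins. calibration takes no time and is no camera call.
- hand_in(): hands the job in, once; it reports no verdict.
The state is a dict: "time": time; "joint_pos": joint angles; "qd": joint speeds; "joint_efforts": joint torques, N m; "tool_pos": TCP position; "tcp_rot": TCP orientation; "ft_force": force on the tool from outside, world axes, zero at the start; "wrist_torque": the same for the moment, N m; "finger_gap": finger opening in mm.
Only numpy, scipy, OpenCV 4.12 (cv2) and the standard library are available. Lean on these libraries where they do the work, as an engineer would, in place of code of your own. Each camera call takes 0.05 s, during which the arm holds its last target.

## Working session

There is one attempt and no reset: what is moved stays moved. The work goes in short steps, Python scripts to look and compute and a shell command to move; the robot and the scene stay as the last step left them, time stands still between calls to the robot, and variables do not carry over. Pictures are saved under pics/ and viewed, and the job is handed in when it is done.

```bash
ls; mkdir -p pics; python3 - <<'E'
from bench import *
import cv2,numpy as np
for n in("scene","top"):
    im=snapshot(n); cv2.imwrite(f"pics/{n}0.png",im[:,:,::-1]); c=calibration(n); print(n,np.round(c["mtx"],1).tolist(),c["D"],np.round(c["world_to_cam"],3).tolist())
print(sense())
try: print(hold_point_z)
except Exception as e: print(e)
E
```

```text
pics
scene [[380.1, 0.0, 321.9], [0.0, 380.1, 197.5], [0.0, 0.0, 1.0]] [-0.07170013  0.          0.          0.          0.        ] [[-0.787, 0.617, 0.013, 406.829], [0.436, 0.571, -0.696, -187.961], [-0.436, -0.542, -0.718, 1214.436], [0.0, 0.0, 0.0, 1.0]]
top [[433.2, 0.0, 325.4], [0.0, 433.2, 201.2], [0.0, 0.0, 1.0]] [-0.09940891  0.          0.          0.          0.        ] [[0.021, -1.0, 0.014, -30.611], [-0.984, -0.023, -0.179, 514.517], [0.179, -0.01, -0.984, 1014.314], [0.0, 0.0, 0.0, 1.0]]
{'time': 0.1, 'joint_pos': array([ 6.15136072e+01,  7.51318995e+00,  8.53236418e+01, -3.53278423e-04,
        8.72631216e+01, -4.89341607e+00]), 'qd': array([-0.01932975, -0.03473693, -0.12892342,  0.00929832,  0.0492844 ,
       -0.03208318]), 'joint_efforts': array([ 1.85360812e-03, -5.70951712e+01, -5.01942480e+01, -1.22899737e-04,
        8.12618091e-03,  1.20360842e-04]), 'tool_pos': array([239.88213066, 549.4023108 , 230.31846482]), 'tcp_rot': array([-1.79991825e+02,  9.96190657e-02,  6.64070475e+01]), 'ft_force': array([-0.29293058, -1.39104333,  0.28720741]), 'wrist_torque': array([-0.00195026, -0.07572419,  0.00985928]), 'finger_gap': 85.60722214844468}
18.700000000000003
```

View pics/scene0.png

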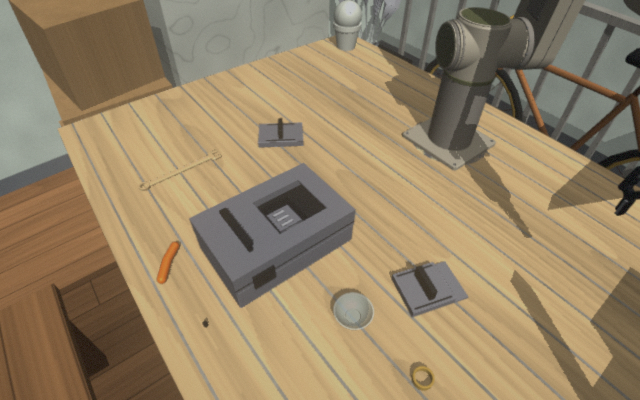

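View pics/top0.png

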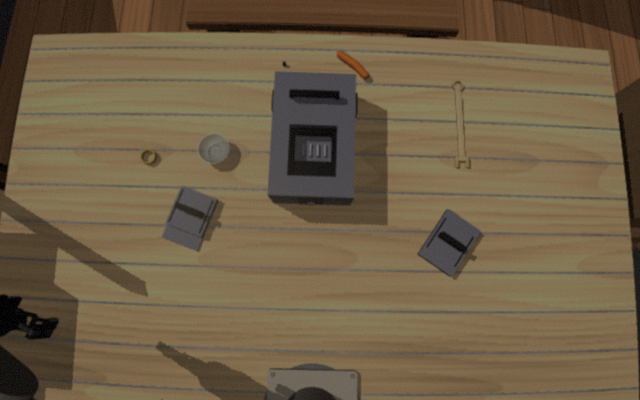

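```bash
python3 - <<'E'
import cv2,numpy as np
t=cv2.imread("pics/top0.png");s=cv2.imread("pics/scene0.png")
def b(i,x,y,w,h,k): 
    o=cv2.resize(i[y:y+h,x:x+w],None,fx=k,fy=k,interpolation=cv2.INTER_CUBIC); return np.clip(o*1.8,0,255).astype('uint8')
a=np.vstack([b(t,150,175,80,80,5),]);c=b(t,410,200,80,80,5)
cv2.imwrite("pics/c1.png",np.hstack([a,c]))
cv2.imwrite("pics/c2.png",b(t,260,60,110,150,4))
cv2.imwrite("pics/c3.png",b(s,380,240,100,90,6))
E
```

```text
(no output)
```

View pics/c1.png

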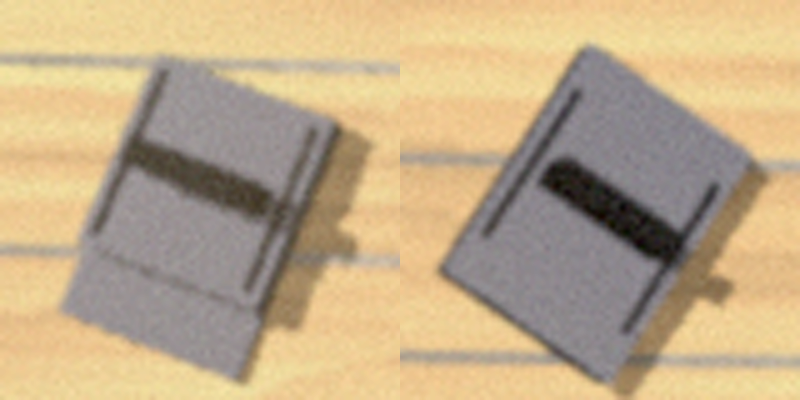

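View pics/c2.png

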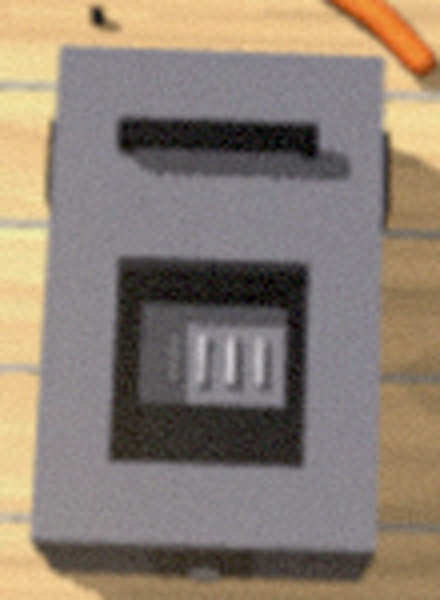

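View pics/c3.png

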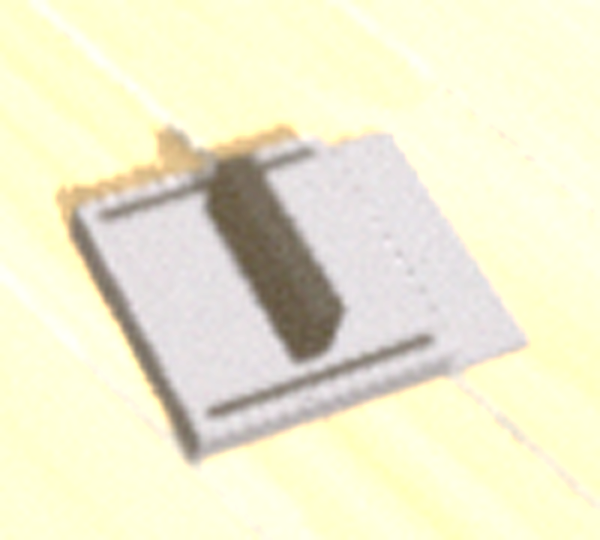

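```bash
cat >h.py <<'E'
import cv2,numpy as np
from bench import *
from scipy.optimize import least_squares
C={n:calibration(n) for n in("scene","top")}
def proj(n,P):
    c=C[n];M=np.array(c["world_to_cam"])
    return cv2.projectPoints(np.float64(P).reshape(-1,3),cv2.Rodrigues(M[:3,:3])[0],M[:3,3],np.float64(c["mtx"]),np.float64(c["D"]))[0][:,0]
def T(p,L,z0=0):
    a=np.radians(p[2]);L=np.float64(L);return np.c_[p[0]+L[:,0]*np.cos(a)-L[:,1]*np.sin(a),p[1]+L[:,0]*np.sin(a)+L[:,1]*np.cos(a),L[:,2]+z0]
def fit(obs,p0,z0=0):
    f=lambda p:np.concatenate([(proj(n,T(p,L,z0))-np.float64(uv)).ravel() for n,L,uv in obs])
    r=least_squares(f,p0);return r.x,np.round(r.fun.reshape(-1,2),1)
def ray(n,uv,z):
    c=C[n];M=np.array(c["world_to_cam"]);q=cv2.undistortPoints(np.float64([[uv]]),np.float64(c["mtx"]),np.float64(c["D"]))[0,0]
    d=M[:3,:3].T@np.r_[q,1];o=-M[:3,:3].T@M[:3,3];return o+d*(z-o[2])/d[2]
E
python3 - <<'E'
from h import *
t=("top",[[70,50,20],[70,-50,20],[-70,50,5],[-70,-50,5]],[[182,186.6],[217.6,200],[162.4,237],[198,251.4]])
s=("scene",[[-70,-50,5],[-70,50,5],[70,-50,20],[70,50,0]],[[444.2,262.8],[467.5,297.2],[392,275.3],[412.5,316.7]])
for o in([t],[s],[t,s]):
    p,r=fit(o,[400,300,-20]);print(p,r.tolist())
b=("top",[[157,100,20],[157,-100,20],[-153,-100,20],[-153,100,20]],[[275.5,72],[356,74.5],[354.5,198],[268.3,195.5]])
w=("top",[[77,57,20],[77,-57,20],[-49,-57,20],[-49,57,20]],[[289.5,124.5],[337,126],[335.5,176.5],[287,175.5]])
for o in([w],):
    p,r=fit(o,[600,0,0],90);print(p,r.tolist())
print([ray("top",u,110).round(0).tolist() for u in b[2]])
E
```

```text
[468.52029571 321.65946938 -19.31674554] [[0.2, -0.7], [0.3, -0.5], [-0.3, 0.7], [-0.2, 0.5]]
[470.46788885 324.37483531 -18.856698  ] [[0.3, -1.6], [1.1, -0.0], [-0.3, -0.7], [-1.0, 1.7]]
[469.42926385 323.20748343 -19.05229566] [[-0.5, -1.1], [-0.3, -1.0], [-0.8, 0.5], [-0.6, 0.1], [0.3, -2.1], [0.9, -0.5], [-0.3, -1.4], [-1.2, 1.0]]
[ 6.10674540e+02  1.49635459e+01 -4.13461697e-01] [[-0.2, -0.3], [0.1, -0.3], [0.3, 0.5], [-0.2, 0.0]]
[[823.0, 111.0, 110.0], [822.0, -87.0, 110.0], [513.0, -86.0, 110.0], [514.0, 113.0, 110.0]]
```

```bash
python3 - <<'E'
import cv2,numpy as np
s=cv2.imread("pics/scene0.png")
o=cv2.resize(s[160:305,185:360],None,fx=4,fy=4,interpolation=cv2.INTER_CUBIC); cv2.imwrite("pics/c4.png",np.clip(o*1.6,0,255).astype('uint8'))
E
```

```text
(no output)
```

View pics/c4.png

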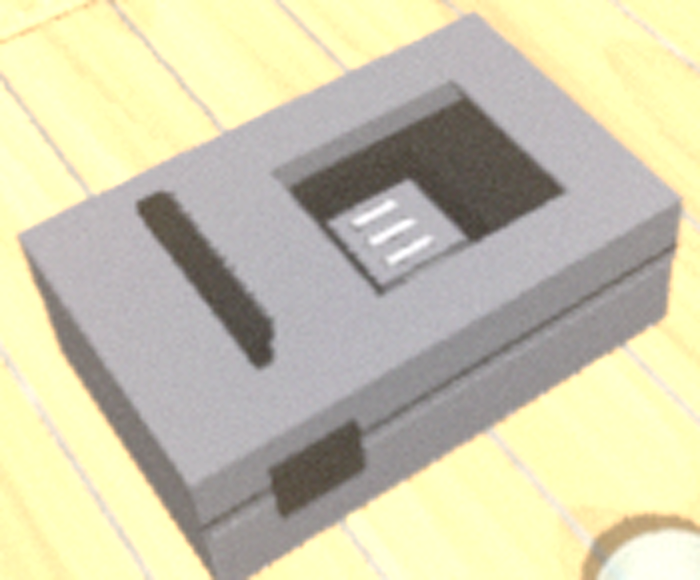

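```bash
python3 - <<'E'
from h import *
w=("top",[[77,57,20],[77,-57,20],[-49,-57,20],[-49,57,20]],[[289.5,124.5],[337,126],[335.5,176.5],[287,175.5]])
s=("scene",[[-49,-57,20],[-49,57,20],[77,57,20],[77,-57,20]],[[298.75,180.5],[326.25,207.5],[280,233.25],[253.75,203.75]])
for o in([s],[s,w]):
    p,r=fit(o,[600,0,0],90);print(p,r.tolist())
# fin in both views predicted
P=T([469,322.5,-19.1],[[11,-35,50],[25,-35,50],[25,35,50],[11,35,50]])
print(P.round(1).tolist())
im=snapshot("top");
for n in("top","scene"):
    im=snapshot(n)[:,:,::-1].copy();k=6
    x,y=(150,175) if n=="top" else (380,240)
    o=cv2.resize(im[y:y+90,x:x+100],None,fx=k,fy=k,interpolation=cv2.INTER_CUBIC);o=np.clip(o*1.6,0,255).astype('uint8')
    cv2.polylines(o,[((proj(n,P)-[x,y]+.5)*k).astype(int)],True,(0,0,255),1)
    cv2.imwrite(f"pics/f_{n}.png",o)
E
python3 -c "
import cv2,numpy as np
cv2.imwrite('pics/f.png',cv2.resize(np.hstack([cv2.imread('pics/f_top.png'),cv2.imread('pics/f_scene.png')]),(800,360)))"
```

```text
[609.72356025  17.48235855  -0.72930509] [[-0.4, -0.7], [1.3, 0.4], [0.2, 1.1], [-1.1, -1.2]]
[ 6.10029686e+02  1.60649289e+01 -5.39832937e-01] [[-1.0, -1.0], [0.8, -0.0], [-0.2, 0.8], [-1.6, -1.4], [-0.6, -0.1], [-0.3, -0.0], [-0.2, 0.8], [-0.7, 0.2]]
[[467.9, 285.8, 50.0], [481.2, 281.2, 50.0], [504.1, 347.4, 50.0], [490.8, 352.0, 50.0]]
```

View pics/f.png

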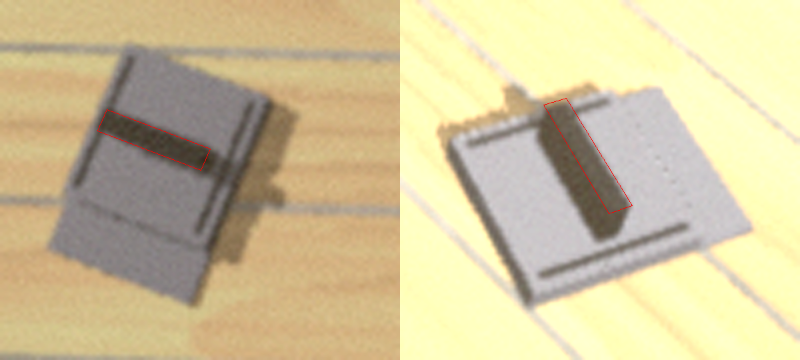

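```bash
python3 -m pendant '[[[0,0,0,-0.98],[-0.75,1,0,0],[-0.75,1,0,0],[-0.75,1,0,0],[-0.75,1,0,0],[-0.75,1,0,0],[-0.75,1,0,0],[-0.75,1,0,0],[-0.75,1,0,0],[-0.75,1,0,0]]]' 1 20
```

```text
time: 1.08
tool_pos: [367.4, 359.2, 228.6]
tcp_rot: [-179.9, 0.1, 71.6]
ft_force: [0.6, -0.1, 0.1]
finger_gap: 85.2
```

```bash
python3 -m pendant '[[[-0.1,0.9,0.5,0.15],[0,0.9,0.8,0],[0,0.9,0.8,0],[0,0.9,0.8,0],[0,0.9,0.8,0],[0,0.9,0.8,0],[0,0.9,0.8,0],[0,0,0.8,0],[0,0,0,0],[0,0,0,0]]]'
cat >>h.py <<'E'
def tool(target,yaw):
    s=sense();a=np.radians(s["tcp_rot"][2]);d=np.float64(target)-s["tool_pos"]
    print("d tool mm",np.round([d[0]*np.cos(a)+d[1]*np.sin(a),d[0]*np.sin(a)-d[1]*np.cos(a),-d[2]],1),"turn units",round(-np.radians(yaw-s["tcp_rot"][2])/.08,2))
E
python3 -c "
from h import *
tool([486,316.6,12],70.9)"
```

```text
time: 1.92
tool_pos: [495.4, 308.3, 103.6]
tcp_rot: [179.9, -0.1, 70.5]
ft_force: [1.3, 0.1, 0.1]
finger_gap: 85.7
d tool mm [  4.7 -11.7  91.6] turn units -0.08
```

```bash
python3 -m pendant '[[[0.12,-0.3,0.5,-0.08],[0.1,-0.28,0.5,0],[0,0,0.5,0],[0,0,0,0],[0,0,0,0],[0,0,0,0],[0,0,0,0],[0,0,0,0],[0,0,0,0],[0,0,0,0]]]'
python3 - <<'E'
from h import *
tool([486,316.6,12],70.9)
for n in("top","scene"):
    im=snapshot(n)[:,:,::-1];k=5
    x,y=(140,165) if n=="top" else (370,210)
    cv2.imwrite(f"pics/g_{n}.png",np.clip(cv2.resize(im[y:y+110,x:x+110],None,fx=k,fy=k)*1.6,0,255).astype('uint8'))
cv2.imwrite("pics/g.png",cv2.resize(np.hstack([cv2.imread("pics/g_top.png"),cv2.imread("pics/g_scene.png")]),(800,400)))
E
```

```text
time: 2.75
tool_pos: [485.0, 320.2, 75.7]
tcp_rot: [179.7, -0.3, 71.1]
ft_force: [-0.2, 0.3, 0.3]
finger_gap: 85.4
d tool mm [-3.1  2.1 63.7] turn units 0.05
```

View pics/g.png

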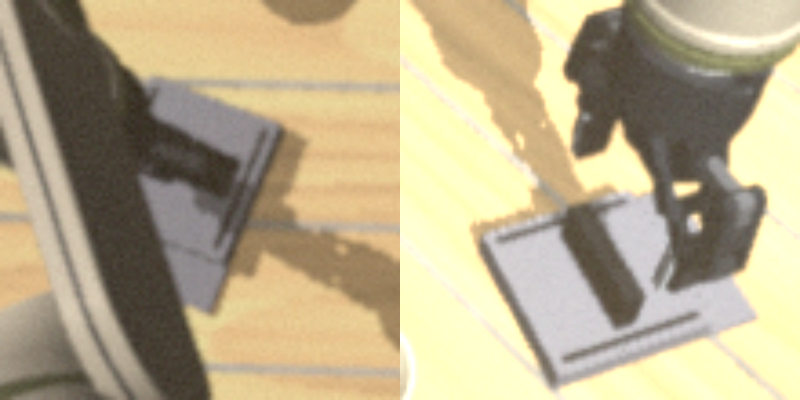

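```bash
python3 -m pendant '[[[-0.15,0.1,0.4,0],[0,0,0.4,0],[0,0,0.4,0],[0,0,0.4,0],[0,0,0.4,0],[0,0,0,0],[0,0,0,0],[0,0,0,0],[0,0,0,0],[0,0,0,0]]]'
python3 - <<'E'
from h import *
tool([486,316.6,12],70.9)
for n in("top","scene"):
    im=snapshot(n)[:,:,::-1];k=5
    x,y=(140,165) if n=="top" else (370,210)
    cv2.imwrite(f"pics/g_{n}.png",np.clip(cv2.resize(im[y:y+110,x:x+110],None,fx=k,fy=k)*1.6,0,255).astype('uint8'))
cv2.imwrite("pics/g2.png",cv2.resize(np.hstack([cv2.imread("pics/g_top.png"),cv2.imread("pics/g_scene.png")]),(800,400)))
E
```

```text
time: 3.68
tool_pos: [485.3, 315.5, 29.3]
tcp_rot: [179.8, -0.2, 71.1]
ft_force: [0.0, -0.4, 0.7]
finger_gap: 85.7
d tool mm [ 1.3  0.3 17.3] turn units 0.04
```

View pics/g2.png

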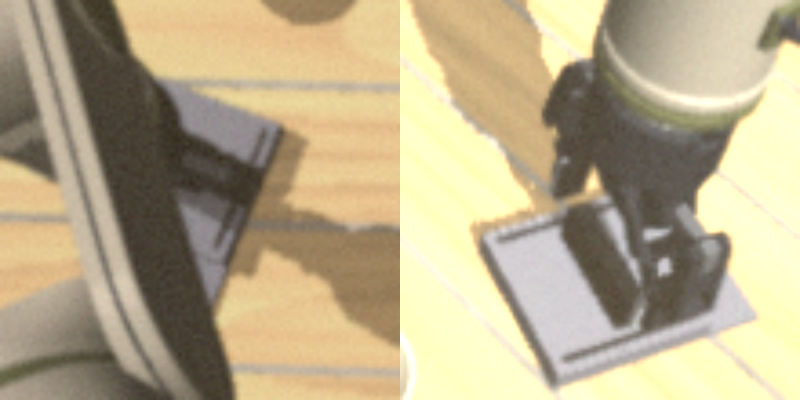

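```bash
python3 -m pendant '[[[0.05,0,0.3,0],[0,0,0.3,0],[0,0,0.15,0],[0,0,0,0],[0,0,0,0],[0,0,0,0],[0,0,0,0],[0,0,0,0],[0,0,0,0],[0,0,0,0]]]'
```

```text
time: 4.62
tool_pos: [486.5, 317.1, 13.9]
tcp_rot: [179.7, -0.3, 71.1]
ft_force: [1.0, -0.9, 0.2]
finger_gap: 85.3
```

```bash
python3 -m pendant '[[[0,0,0,0],[0,0,0,0],[0,0,0,0],[0,0,0,0],[0,0,0,0],[0,0,0,0],[0,0,0,0],[0,0,0,0],[0,0,0,0],[0,0,0,0]]]' -1 25
```

```text
time: 5.45
tool_pos: [486.7, 317.2, 14.2]
tcp_rot: [179.7, -0.3, 71.1]
ft_force: [1.3, -0.2, 0.9]
finger_gap: 69.6
```

Gripped at 69.6 mm (fin length 70). Lift.

```bash
python3 -m pendant '[[[0,0,-0.2,0],[0,0,-0.4,0],[0,0,-0.6,0],[0,0,-0.8,0],[0,0,-0.8,0],[0,0,-0.8,0],[0,0,-0.8,0],[0,0,-0.6,0],[0,0,-0.3,0],[0,0,0,0]]]'
python3 - <<'E'
from h import *
tool([486,316.6,12],70.9)
for n in("top","scene"):
    im=snapshot(n)[:,:,::-1];k=5
    x,y=(140,165) if n=="top" else (370,170)
    cv2.imwrite(f"pics/g_{n}.png",np.clip(cv2.resize(im[y:y+130,x:x+130],None,fx=k,fy=k)*1.6,0,255).astype('uint8'))
cv2.imwrite("pics/g3.png",cv2.resize(np.hstack([cv2.imread("pics/g_top.png"),cv2.imread("pics/g_scene.png")]),(800,400)))
E
```

```text
time: 6.28
tool_pos: [485.0, 316.3, 130.9]
tcp_rot: [179.8, -0.3, 71.1]
ft_force: [-0.2, 0.4, -2.0]
finger_gap: 69.6
d tool mm [  0.6   0.8 118.9] turn units 0.04
```

View pics/g3.png

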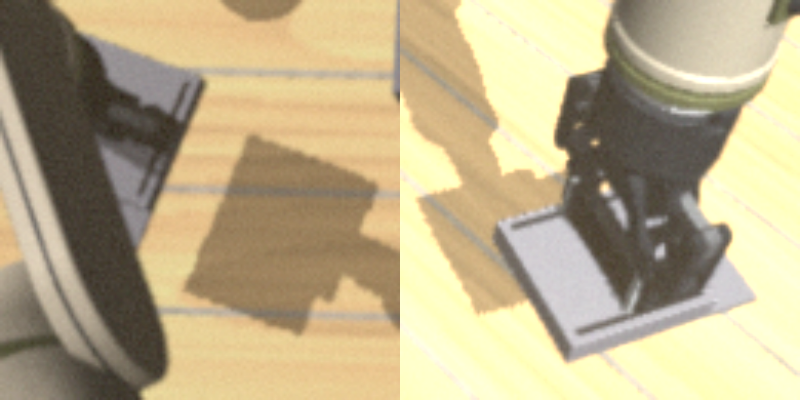

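```bash
python3 -m pendant '[[[-0.3,0.2,-0.5,-0.4],[-0.8,0.6,-0.4,-0.4],[-0.8,0.65,-0.3,-0.4],[-0.8,0.65,-0.2,-0.4],[-0.8,0.65,0,-0.4],[-0.8,0.65,0,-0.4],[-0.8,0.65,0,-0.4],[-0.8,0.6,0,-0.4],[-0.6,0.4,0,-0.4],[-0.3,0.2,0,-0.4]]]'
python3 -c "
from h import *
tool([654,15.2,150],89.5)"
```

```text
time: 7.22
tool_pos: [555.9, 155.9, 141.9]
tcp_rot: [-178.9, 0.3, 90.5]
ft_force: [-0.3, 0.2, -1.9]
finger_gap: 70.3
d tool mm [-141.5   96.8   -8.1] turn units 0.22
```

```bash
python3 -m pendant '[[[-0.4,0.3,-0.3,0.2],[-0.7,0.5,-0.2,0],[-0.9,0.6,-0.1,0],[-0.9,0.7,0,0],[-0.9,0.7,0,0],[-0.9,0.7,0,0],[-0.8,0.5,0,0],[-0.6,0.3,0,0],[-0.3,0.1,0,0],[0,0,0,0]]]'
python3 - <<'E'
from h import *
tool([654,15.2,135],89.5)
print(sense()["tcp_rot"])
for n in("top","scene"):
    im=snapshot(n)[:,:,::-1];k=5
    x,y=(240,50) if n=="top" else (190,120)
    cv2.imwrite(f"pics/g_{n}.png",np.clip(cv2.resize(im[y:y+180,x:x+180],None,fx=k,fy=k)*1.6,0,255).astype('uint8'))
cv2.imwrite("pics/g4.png",cv2.resize(np.hstack([cv2.imread("pics/g_top.png"),cv2.imread("pics/g_scene.png")]),(800,400)))
E
```

```text
time: 8.05
tool_pos: [641.9, 18.2, 142.9]
tcp_rot: [-177.9, 0.4, 88.7]
ft_force: [0.3, -0.4, -1.9]
finger_gap: 69.6
d tool mm [-2.8 12.2  7.9] turn units -0.17
[-177.87314468    0.39745336   88.71972941]
```

View pics/g4.png

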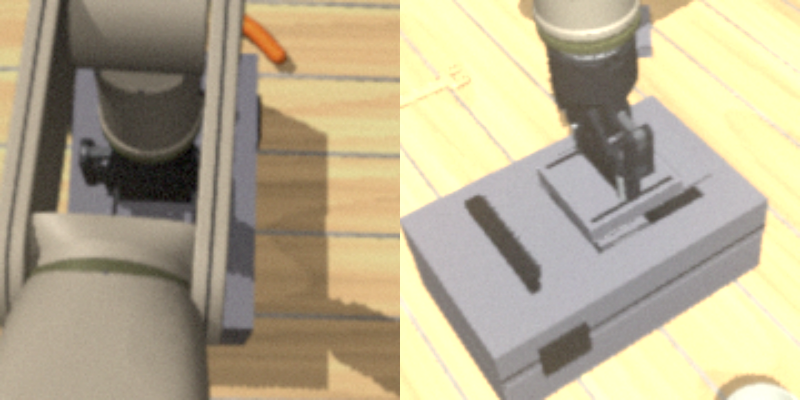

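```bash
python3 -m pendant '[[[-0.1,0.3,0,-0.17],[-0.05,0.3,0.1,0],[0,0.1,0.1,0],[0,0,0.1,0],[0,0,0,0],[0,0,0,0],[0,0,0,0],[0,0,0,0],[0,0,0,0],[0,0,0,0]]]'
python3 - <<'E'
from h import *
tool([654,15.2,125],89.5)
print(sense()["tcp_rot"])
im=snapshot("scene")[:,:,::-1]
cv2.imwrite("pics/g5.png",np.clip(cv2.resize(im[150:280,230:360],None,fx=5,fy=5,interpolation=cv2.INTER_CUBIC)*1.6,0,255).astype('uint8'))
E
```

```text
time: 8.98
tool_pos: [655.0, 21.5, 136.0]
tcp_rot: [-177.8, 0.3, 89.9]
ft_force: [-0.1, -0.7, -1.6]
finger_gap: 69.5
d tool mm [-6.3 -1.  11. ] turn units 0.1
[-177.82178304    0.25685551   89.94796764]
```

View pics/g5.png

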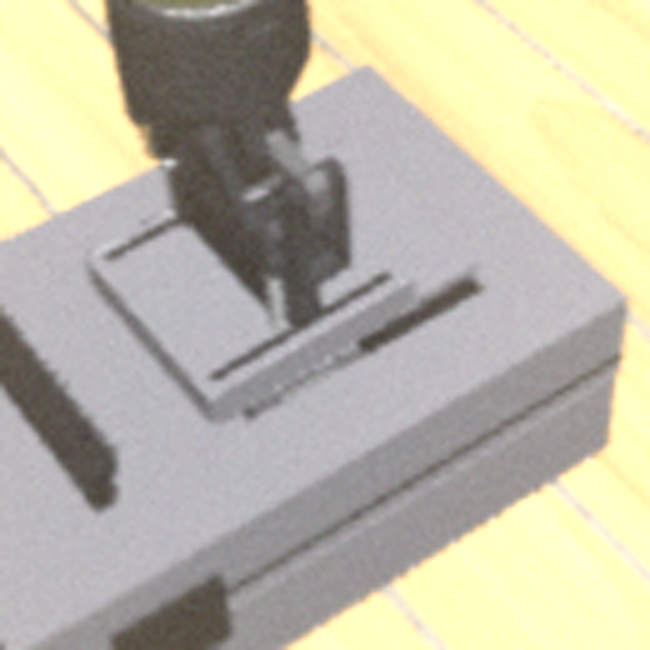

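```bash
python3 -m pendant '[[[-0.2,0,0,0.05],[-0.1,0,0.1,0],[0,0,0.1,0],[0,0,0.1,0],[0,0,0.1,0],[0,0,0.1,0],[0,0,0.1,0],[0,0,0,0],[0,0,0,0],[0,0,0,0]]]'
python3 - <<'E'
from h import *
tool([654,15.2,125],89.5)
E
```

```text
time: 9.87
tool_pos: [655.2, 14.1, 125.0]
tcp_rot: [-178.0, 0.3, 89.6]
ft_force: [0.0, 0.2, -1.6]
finger_gap: 69.5
d tool mm [ 1.1 -1.2 -0. ] turn units 0.03
```

```bash
python3 -m pendant '[[[0,0,0.1,0],[0,0,0.1,0],[0,0,0.1,0],[0,0,0.1,0],[0,0,0.1,0],[0,0,0.1,0],[0,0,0,0],[0,0,0,0],[0,0,0,0],[0,0,0,0]]]'
python3 - <<'E'
from h import *
s=sense();print(s["wrist_torque"])
im=snapshot("scene")[:,:,::-1]
cv2.imwrite("pics/g6.png",np.clip(cv2.resize(im[150:280,230:360],None,fx=5,fy=5,interpolation=cv2.INTER_CUBIC)*1.6,0,255).astype('uint8'))
E
```

```text
time: 10.7
tool_pos: [657.8, 14.0, 123.6]
tcp_rot: [-178.5, 0.3, 89.7]
ft_force: [-1.6, -0.6, 2.4]
finger_gap: 69.6
[ 0.09797763  0.03305893 -0.01438271]
```

View pics/g6.png

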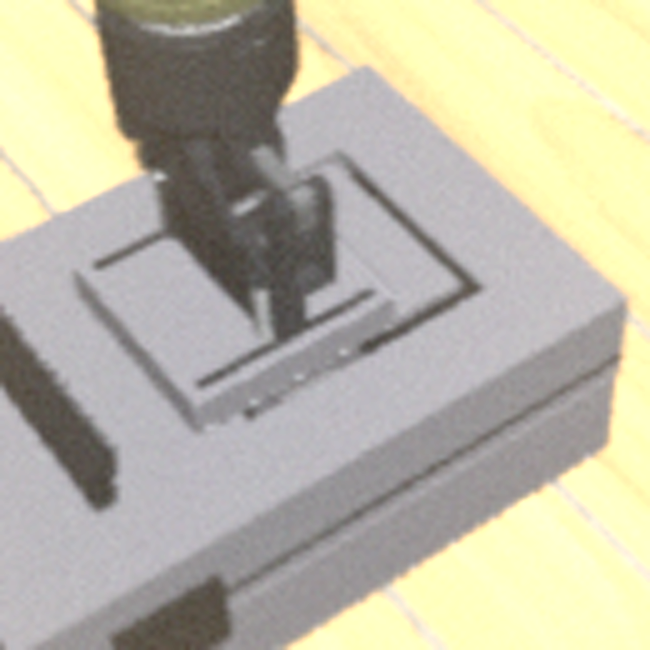

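```bash
python3 -m pendant '[[[0,0,0.25,0],[0,0,0.25,0],[0,0,0.25,0],[0,0,0.25,0],[0,0,0.25,0],[0,0,0.25,0],[0,0,0,0],[0,0,0,0],[0,0,0,0],[0,0,0,0]]]'
python3 - <<'E'
from h import *
s=sense();print(s["wrist_torque"])
im=snapshot("scene")[:,:,::-1]
cv2.imwrite("pics/g7.png",np.clip(cv2.resize(im[150:280,230:360],None,fx=5,fy=5,interpolation=cv2.INTER_CUBIC)*1.6,0,255).astype('uint8'))
E
```

```text
time: 11.58
tool_pos: [659.6, 14.1, 122.2]
tcp_rot: [-179.1, 0.3, 89.8]
ft_force: [0.4, 1.2, -2.5]
finger_gap: 69.5
[ 0.01942614 -0.00426416 -0.0030162 ]
```

View pics/g7.png

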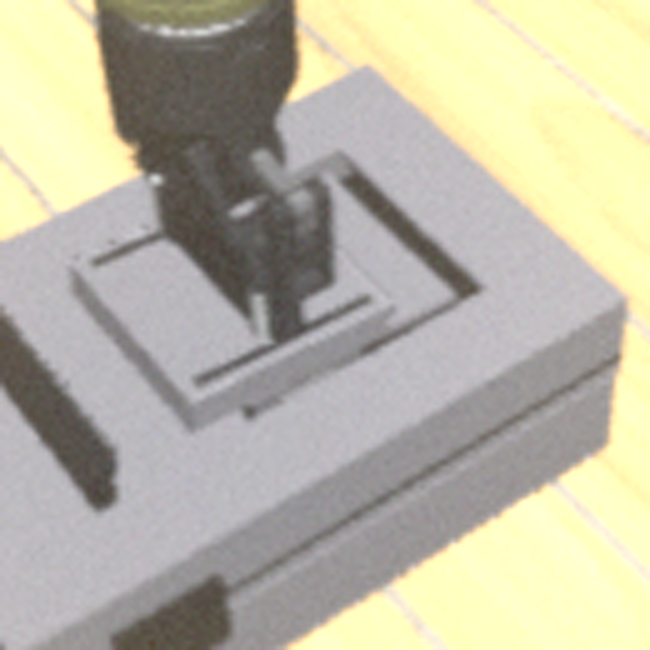

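```bash
python3 -m pendant '[[[0,0,0.4,0],[0,0,0.4,0],[0,0,0.4,0],[0,0,0.4,0],[0,0,0.4,0],[0,0,0.4,0],[0,0,0.4,0],[0,0,0.4,0],[0,0,0,0],[0,0,0,0]]]'
python3 - <<'E'
from h import *
s=sense();print(s["wrist_torque"])
im=snapshot("scene")[:,:,::-1]
cv2.imwrite("pics/g8.png",np.clip(cv2.resize(im[150:280,230:360],None,fx=5,fy=5,interpolation=cv2.INTER_CUBIC)*1.6,0,255).astype('uint8'))
E
```

```text
time: 12.47
tool_pos: [659.7, 14.0, 122.0]
tcp_rot: [-179.8, 0.4, 89.8]
ft_force: [0.1, 0.2, -1.2]
finger_gap: 69.2
[ 0.00775183  0.04986366 -0.04142126]
```

View pics/g8.png

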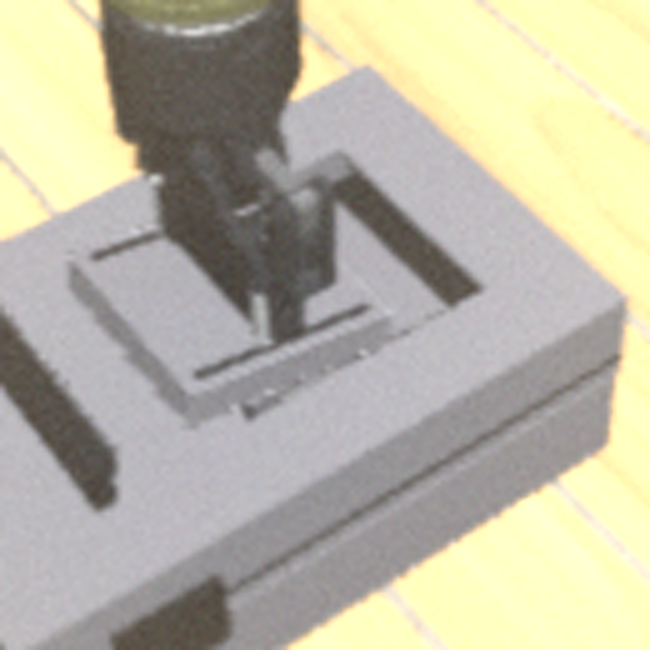

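```bash
python3 -m pendant '[[[0,0,0.5,0],[0,0,0.5,0],[0,0,0.5,0],[0,0,0.5,0],[0,0,0.5,0],[0,0,0.5,0],[0,0,0.5,0],[0,0,0.5,0],[0,0,0.5,0],[0,0,0.1,0]]]'
python3 - <<'E'
from h import *
s=sense();print(s["wrist_torque"])
im=snapshot("scene")[:,:,::-1]
cv2.imwrite("pics/g9.png",np.clip(cv2.resize(im[150:280,230:360],None,fx=5,fy=5,interpolation=cv2.INTER_CUBIC)*1.6,0,255).astype('uint8'))
E
```

```text
time: 13.35
tool_pos: [661.8, 13.9, 119.7]
tcp_rot: [179.3, 0.5, 89.9]
ft_force: [1.0, -0.2, -2.5]
finger_gap: 69.8
[-0.03931878 -0.03457653 -0.02993814]
```

View pics/g9.png

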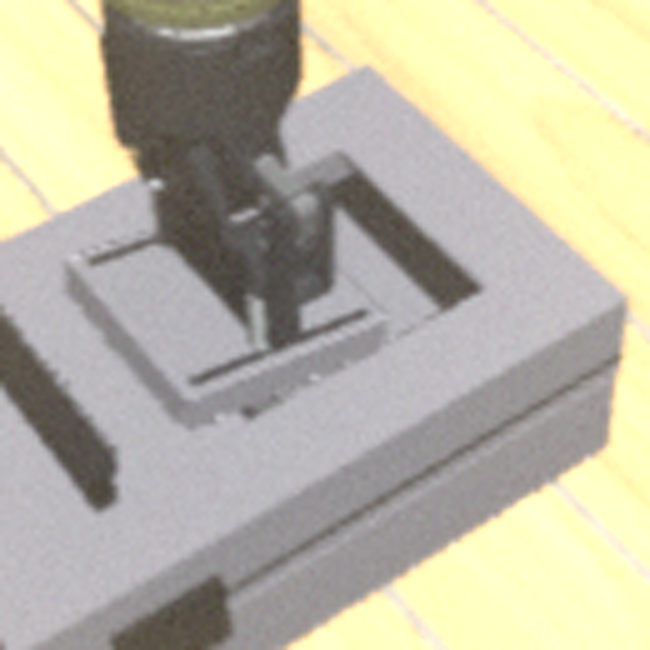

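```bash
cat >>h.py <<'E'
def fit6(L,uv,p0,n="scene"):
    "p=[x,z,tilt] of fin point (18,0,0) world; y,yaw fixed"
    L=np.float64(L)
    def P(p):
        t=np.radians(p[2]);X=L[:,0]-18
        q=np.c_[X*np.cos(t)-L[:,2]*np.sin(t),L[:,1],X*np.sin(t)+L[:,2]*np.cos(t)]
        return q+[p[0],p[3],p[1]]
    r=least_squares(lambda p:(proj(n,P(p))-np.float64(uv)).ravel(),p0)
    L2=L;L=np.float64([[-70,0,0],[70,0,0]]);e=P(r.x)-[610.3,15.5,90]
    print("p",r.x.round(1),"res",r.fun.reshape(-1,2).round(1).tolist(),"tip/end in well",e.round(1).tolist())
E
python3 - <<'E'
from h import *
f=lambda a:[(x/5+230,y/5+150) for x,y in a]
fit6([[70,-50,20],[70,50,20],[70,50,0],[-34,50,20]],f([(68,262),(187,392),(195,425),(385,315)]),[660,105,5,14])
E
```

```text
p [650.7  78.6   9.7  -6.4] res [[0.9, -0.6], [0.7, 0.5], [-1.4, 0.4], [-0.1, -0.4]] tip/end in well [[-46.4, -21.9, -26.2], [91.6, -21.9, -2.6]]
```

```bash
cat >>h.py <<'E'
def fit3(L,uv,p0,y=14.,n="scene",k=.3):
    L=np.float64(L)
    def P(p,L):
        t=np.radians(p[2]);X=L[:,0]-18
        return np.c_[X*np.cos(t)-L[:,2]*np.sin(t),L[:,1],X*np.sin(t)+L[:,2]*np.cos(t)]+[p[0],y,p[1]]
    r=least_squares(lambda p:(proj(n,P(p,L))-np.float64(uv)).ravel(),p0)
    e=P(r.x,np.float64([[-70,0,0],[70,0,0]]))-[610.3,15.5,90]
    print("p",r.x.round(1),"res",r.fun.reshape(-1,2).round(1).tolist(),"tip/end in well",e.round(1).tolist())
E
python3 - <<'E'
from h import *
f=lambda a:[(x/5+230,y/5+150) for x,y in a]
for y in(14,16): fit3([[70,-50,20],[70,50,20],[70,50,0],[-34,50,20]],f([(68,262),(187,392),(195,425),(385,315)]),[660,105,5],y)
E
```

```text
p [661.4 104.3  10.7] res [[-0.1, -1.4], [0.7, 0.8], [-1.6, 1.0], [1.4, -0.2]] tip/end in well [[-35.4, -1.5, -2.0], [102.2, -1.5, 23.9]]
p [662.4 106.8  10.8] res [[-0.2, -1.5], [0.7, 0.8], [-1.6, 1.1], [1.5, -0.2]] tip/end in well [[-34.3, 0.5, 0.4], [103.2, 0.5, 26.5]]
```

```bash
python3 -m pendant '[[[0,-0.2,0,0],[0,-0.2,0,0],[0,-0.2,0,0],[0,-0.2,0,0],[0,-0.2,0,0],[0,-0.2,0,0],[0,-0.2,0,0],[0,0,0,0],[0,0,0,0],[0,0,0,0]]]'
python3 - <<'E'
from h import *
s=sense();print(s["wrist_torque"])
im=snapshot("scene")[:,:,::-1]
cv2.imwrite("pics/g10.png",np.clip(cv2.resize(im[150:280,230:360],None,fx=5,fy=5,interpolation=cv2.INTER_CUBIC)*1.6,0,255).astype('uint8'))
E
```

```text
time: 14.23
tool_pos: [637.5, 13.4, 116.1]
tcp_rot: [178.6, 0.4, 89.8]
ft_force: [-1.6, -0.6, 10.2]
finger_gap: 69.7
[0.30975597 0.50013095 0.06891728]
```

View pics/g10.png

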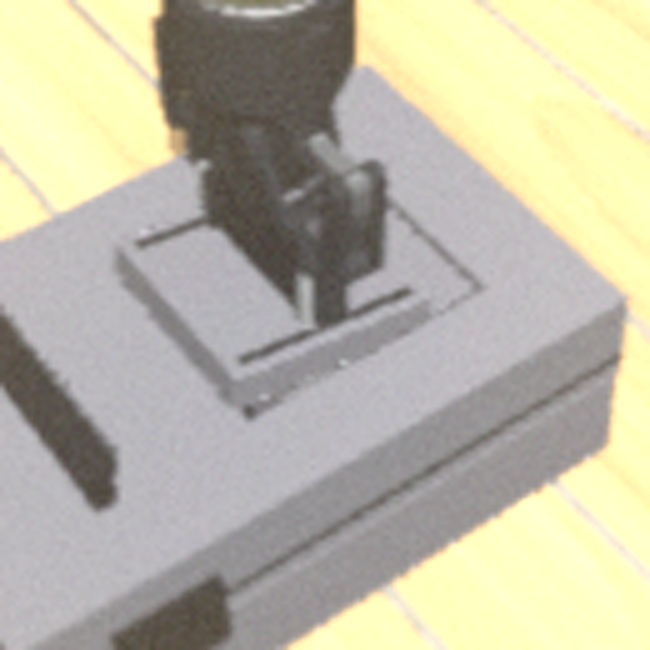

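```bash
python3 -m pendant '[[[0,-0.15,-0.05,0],[0,-0.15,-0.03,0],[0,-0.1,0,0],[0,0,0,0],[0,0,0,0],[0,0,0,0],[0,0,0,0],[0,0,0,0],[0,0,0,0],[0,0,0,0]]]'
python3 - <<'E'
from h import *
s=sense();print(s["wrist_torque"])
im=snapshot("scene")[:,:,::-1]
cv2.imwrite("pics/g11.png",np.clip(cv2.resize(im[165:245,245:345],None,fx=8,fy=8,interpolation=cv2.INTER_CUBIC)*1.6,0,255).astype('uint8'))
E
```

```text
time: 15.12
tool_pos: [628.6, 13.2, 113.3]
tcp_rot: [178.7, 0.4, 89.8]
ft_force: [3.7, -0.3, 3.0]
finger_gap: 69.9
[ 0.15504186 -0.00684799 -0.06280082]
```

View pics/g11.png

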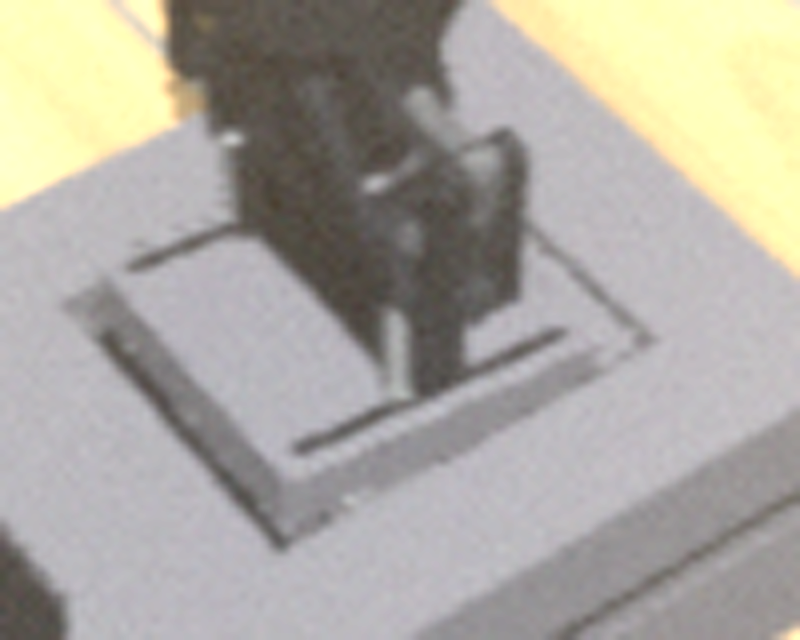

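```bash
python3 - <<'E'
from h import *
f=lambda a:[(x/8+245,y/8+165) for x,y in a]
for y in(13.5,15.5): fit3([[70,-50,20],[70,50,20],[-34,50,20]],f([(105,280),(288,487),(590,345)]),[628,105,5],y)
im=snapshot("top")[:,:,::-1]
# projection overlay of hypotheses
s=snapshot("scene")[:,:,::-1]
o=cv2.resize(s[165:245,245:345],None,fx=8,fy=8,interpolation=cv2.INTER_CUBIC)
for tilt,col in((8,(0,0,255)),(4,(0,255,0))):
    t=np.radians(tilt);L=np.float64([[70,-50,20],[70,50,20],[-34,50,20],[-34,50,0],[70,50,0],[70,50,20]]);X=L[:,0]+70
    P=np.c_[610-64+X*np.cos(t)-L[:,2]*np.sin(t),13.3+L[:,1],91+X*np.sin(t)+L[:,2]*np.cos(t)]
    cv2.polylines(o,[((proj("scene",P)-[245,165]+.5)*8).astype(int)],False,col,1)
cv2.imwrite("pics/g12.png",np.clip(o*1.5,0,255).astype('uint8'))
E
```

```text
p [627.4  92.4   6.4] res [[-1.5, -0.7], [0.4, 0.7], [1.3, 0.2]] tip/end in well [[-70.3, -2.0, -7.4], [68.8, -2.0, 8.2]]
p [628.6  94.9   6.5] res [[-1.6, -0.7], [0.4, 0.8], [1.5, 0.2]] tip/end in well [[-69.1, 0.0, -5.0], [70.0, 0.0, 10.8]]
```

View pics/g12.png

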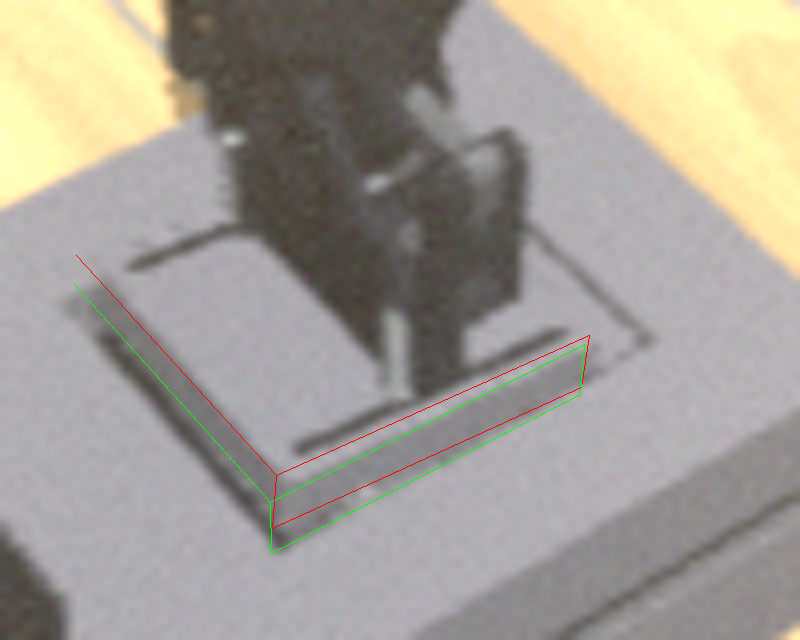

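```bash
python3 -m pendant '[[[0,0.05,0.15,0],[0,0.05,0.2,0],[0,0,0.2,0],[0,0,0.2,0],[0,0,0.2,0],[0,0,0.2,0],[0,0,0,0],[0,0,0,0],[0,0,0,0],[0,0,0,0]]]'
python3 - <<'E'
from h import *
s=sense();print(s["wrist_torque"])
im=snapshot("scene")[:,:,::-1]
cv2.imwrite("pics/g13.png",np.clip(cv2.resize(im[165:245,245:345],None,fx=8,fy=8,interpolation=cv2.INTER_CUBIC)*1.6,0,255).astype('uint8'))
E
```

```text
time: 16.1
tool_pos: [631.3, 13.1, 102.7]
tcp_rot: [178.6, 0.4, 89.8]
ft_force: [-2.3, -0.8, 9.7]
finger_gap: 69.0
[0.40379821 0.14447609 0.06166908]
```

View pics/g13.png

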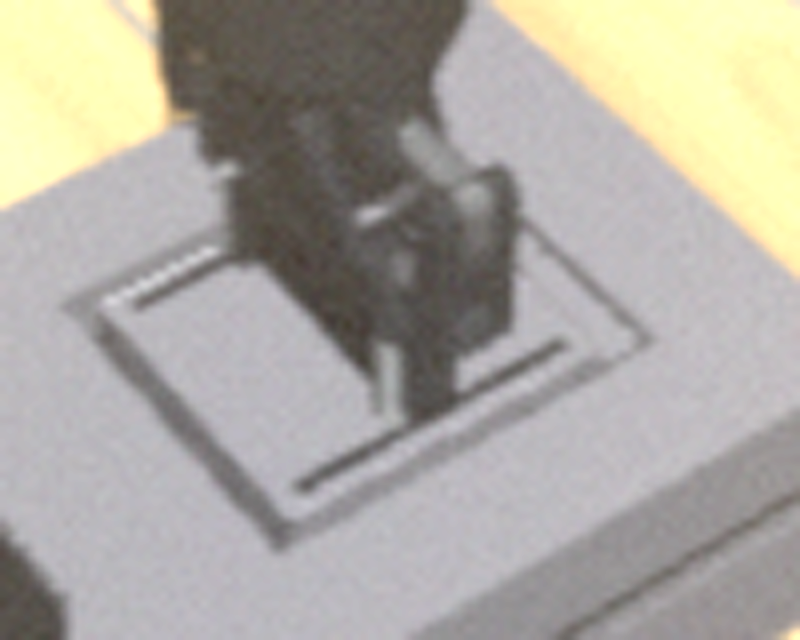

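```bash
python3 -m pendant '[[[0,0,0,0],[0,0,0,0],[0,0,0,0],[0,0,0,0],[0,0,0,0],[0,0,0,0],[0,0,-0.3,0],[0,0,-0.4,0],[0,0,-0.4,0],[0,0,-0.4,0]]]' 1 20
python3 - <<'E'
from h import *
im=snapshot("scene")[:,:,::-1]
cv2.imwrite("pics/g14.png",np.clip(cv2.resize(im[165:245,245:345],None,fx=8,fy=8,interpolation=cv2.INTER_CUBIC)*1.6,0,255).astype('uint8'))
E
```

```text
time: 16.98
tool_pos: [625.9, 13.6, 127.0]
tcp_rot: [179.4, 0.4, 89.8]
ft_force: [0.5, 0.3, 0.5]
finger_gap: 85.2
```

View pics/g14.png

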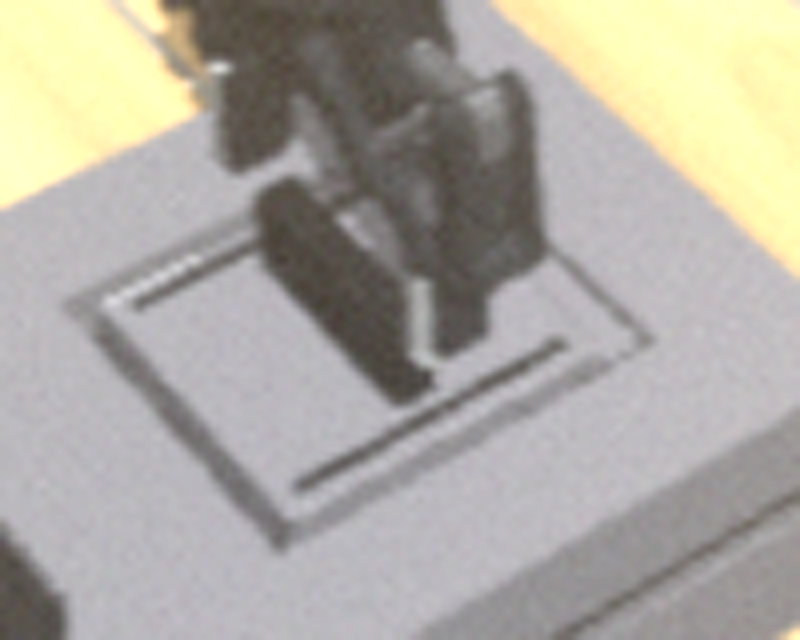

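Released; the cover lies in the well. Retreat and take a clear look from both cameras.

```bash
python3 -m pendant '[[[0,0,-0.6,0],[0,0,-0.8,0],[0,0,-0.9,0],[0,0,-0.9,0],[0,0,-0.9,0],[0,-0.5,-0.9,0],[0,-0.9,-0.5,0],[0,-0.9,0,0],[0,-0.9,0,0],[0,-0.9,0,0]]]'; python3 -m pendant '[[[0.8,-0.9,0,0],[0.9,-0.9,0,0],[0.9,-0.9,0,0],[0.9,-0.5,0,0],[0.9,0,0,0],[0.9,0,0,0],[0.9,0,0,0],[0.9,0,0,0],[0.9,0,0,0],[0.5,0,0,0]]]'
python3 - <<'E'
from h import *
for n in("top","scene"):
    im=snapshot(n)[:,:,::-1];cv2.imwrite(f"pics/e_{n}.png",im)
    x,y=(255,65) if n=="top" else (235,150)
    cv2.imwrite(f"pics/d_{n}.png",np.clip(cv2.resize(im[y:y+140,x:x+110],(440,560),interpolation=cv2.INTER_CUBIC)*1.6,0,255).astype('uint8'))
s=cv2.imread("pics/d_scene.png");cv2.imwrite("pics/d.png",cv2.resize(np.hstack([cv2.imread("pics/d_top.png"),s]),(800,509)))
E
```

```text
time: 17.87
tool_pos: [544.5, 14.5, 256.4]
tcp_rot: [178.5, 0.5, 89.8]
ft_force: [-0.2, -0.4, -0.1]
finger_gap: 85.2
time: 18.7
tool_pos: [476.3, 189.3, 268.0]
tcp_rot: [177.5, 0.4, 89.5]
ft_force: [-0.4, -0.4, -0.2]
finger_gap: 85.6
```

View pics/d.png

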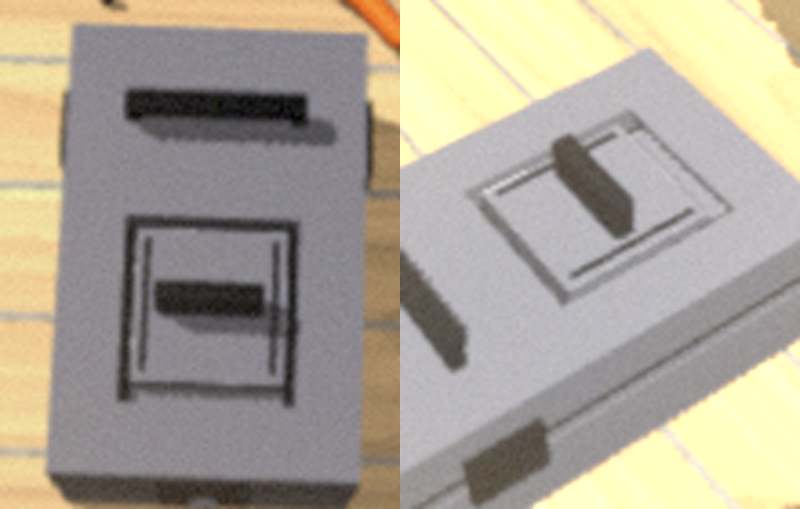

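View pics/e_top.png

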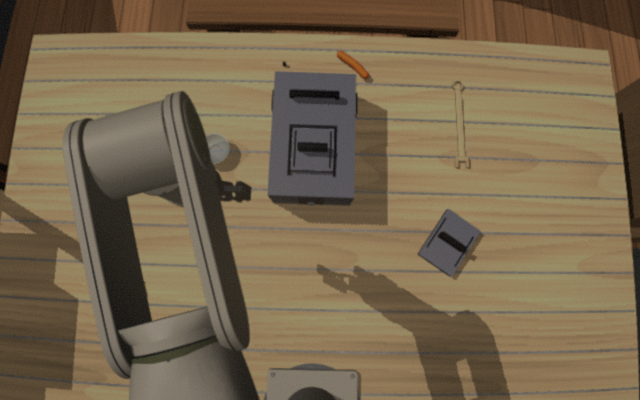

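```bash
python3 - <<'E'
from h import *
im=cv2.imread("pics/e_top.png")
o=cv2.resize(im[118:183,280:345],None,fx=9,fy=9,interpolation=cv2.INTER_CUBIC);cv2.imwrite("pics/z1.png",np.clip(o*2,0,255).astype('uint8'))
im=cv2.imread("pics/e_scene.png")
o=cv2.resize(im[175:240,250:332],None,fx=9,fy=9,interpolation=cv2.INTER_CUBIC)
P=T([612,15.5,-.5],[[70,-50,20],[70,50,20],[-34,50,20],[-34,-50,20],[70,-50,20]],90)
cv2.polylines(o,[((proj("scene",P)-[250,175]+.5)*9).astype(int)],False,(0,0,255),1)
cv2.imwrite("pics/z2.png",np.clip(o*1.5,0,255).astype('uint8'))
E
```

```text
(no output)
```

View pics/z1.png

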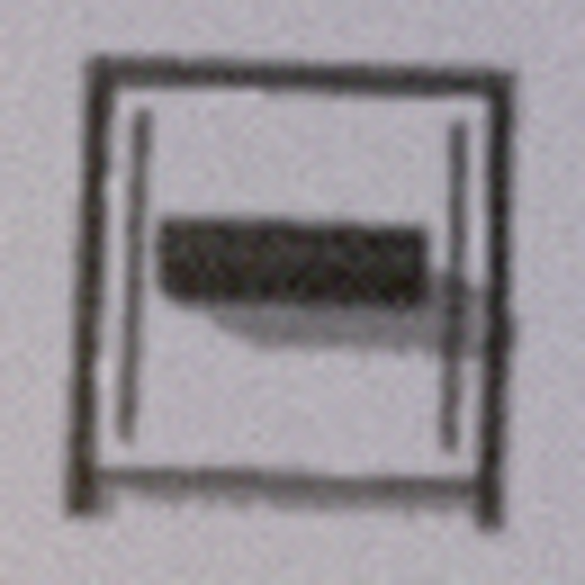

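View pics/z2.png

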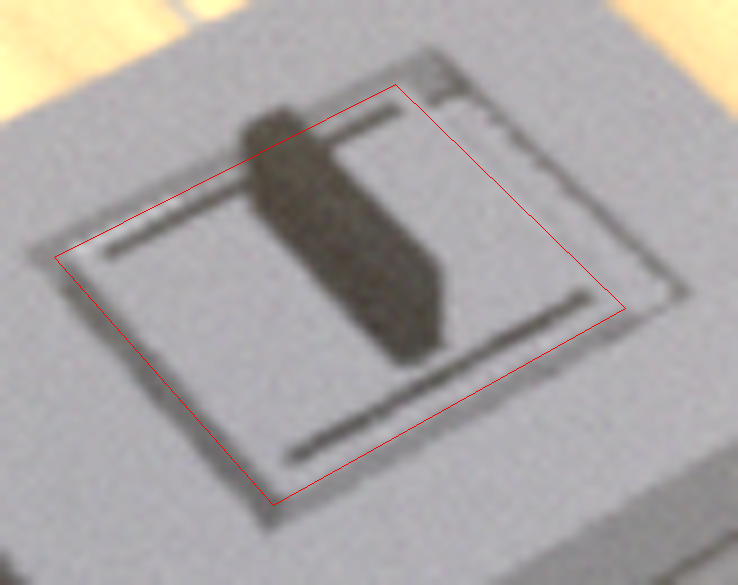

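```bash
python3 - <<'E'
from h import *
f=lambda a:[((x+.0)/9+250-.5,y/9+175-.5) for x,y in a]
fit3([[70,-50,20],[70,50,20],[-34,50,20]],f([(68,268),(280,500),(627,308)]),[628,90,0],14)
g=[(x/9+280-.5,y/9+118-.5) for x,y in [(112,88),(483,97),(470,480),(95,468)]]
print(fit([("top",[[70,50,20],[70,-50,20],[-34,-50,20],[-34,50,20]],g)],[610,15,0],90))
i0=cv2.imread("pics/top0.png");i1=cv2.imread("pics/e_top.png")
print("lid diff",cv2.absdiff(i0[200:285,410:490],i1[200:285,410:490]).mean())
E
python3 -c "
import cv2,numpy as np
a=cv2.imread('pics/scene0.png')[270:340,310:400];b=cv2.imread('pics/e_scene.png')[270:340,310:400]
cv2.imwrite('pics/dish.png',cv2.resize(np.hstack([a,b]),None,fx=4,fy=4))"
```

```text
p [ 6.272e+02  8.640e+01 -3.000e-01] res [[-0.7, -0.7], [0.4, 0.8], [0.4, 0.0]] tip/end in well [[-71.1, -1.5, -3.1], [68.9, -1.5, -3.8]]
(array([ 6.10412351e+02,  1.63557235e+01, -4.58657474e-01]), array([[-0.4, -0.1],
       [ 0.3,  0.2],
       [ 0.7, -0. ],
       [-0.5, -0. ]]))
lid diff 13.572156862745098
```

View pics/dish.png

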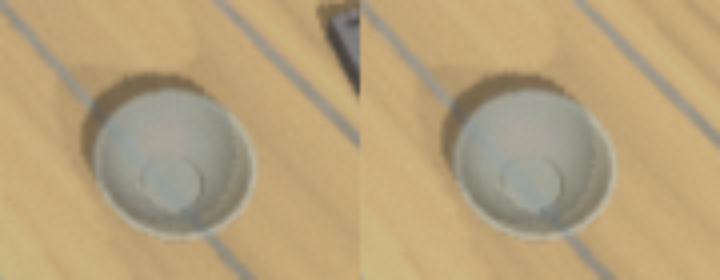

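```bash
python3 -c "
from bench import *
print(hand_in())"
```

```text
the job is handed in; nothing more can be done
None
```

The cover is in the well, tongue under the lip, flat and released. I handed the job in at about 19 s with the arm clear; no verdict was reported.

**How I did it:** The moves only allow turning about the tool's own axis, so the gripper could not tilt the cover directly. I gripped the fin by its two y-end faces instead of the suggested x faces, so the cover could pivot between the pads. Then I:
1. pressed the +x end on the well's rim to tip the tongue down;
2. slid the tongue under the lip;
3. swung the other end down and let go.

**Checks:**
- **Hook:** just before the swing-down the tilt was about 6° by both the image fit and the arm position. The limit is 5°, so the margin is small. The two disagreed by about 5 mm on the tongue tip (-64 or -69 mm in x), but both are well inside the allowed range.
- **Final position:** the top view puts the cover within about 1 mm of the well's middle and 0.1° of its direction.
- **Final height:** the scene view shows it flat to about 0.3°. Its height came out 3 to 4 mm below the seat, near the 4 mm tolerance. I put that down to the camera depth error, because the cover was pressed onto the seat at release.
- **Bystanders:** by eye, the dish and the plain lid are at the same pixels as at the start. The before/after difference around the lid was not zero (mean 13.6 grey levels), and I blamed the arm's shadow without checking further.

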